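Turn round the row of samples

ROBOT

A 6-joint arm with a two-finger parallel gripper is mounted at the origin on the work surface. World frame = base frame: x ahead of the robot, y to its left, z up, the work surface at z = 0. Lengths are in m, angles in rad, forces in N, time in s.
With the tool pointing down it reaches from about 0.35 to 0.85 m from the base axis. Payload 8.1 kg.
Tool frame: the origin (TCP) lies on the centre line of the jaws, within the pads' length; the fingertips stand bot.tips_ahead ahead of it and the grasp point (between the pads) lies 8 mm behind it (bot.tips_ahead is the distance from the TCP to the fingertips, in m); z points along the fingers, y is the line along which they close (so a half turn about z gives the same grasp; the last joint's range is limited). The gripper opens to 93 mm and grips with 3 to 60 N. Pads are 15 mm wide; open, the fingers measure 128 mm over their backs; the gripper's body (75 mm by 188 mm) begins 65 mm behind the grasp point.
Start: joints at [1.025, 0.13, 1.488, -0, 1.523, -0.085], TCP at [0.267, 0.537, 0.23] pointing down, gripper open.
Joint ranges: [-2.96, 2.96], [-0.89, 2.26], [0.02, 2.5], [-1.34, 4.48], [0, 2.73], [-2.66, 2.66]. Speed limits (rad/s): [2.39, 2.39, 2.79, 3.14, 3.14, 3.14].

INTERFACE

Orientations are given as a rotation vector (axis times angle).
In Python, from rig import bot, fingers, ik, camera, camera_info gives the robot as it stands. Calls block until the motion is done:
- bot.goto(position, orientation): joint-space move of the TCP to a pose.
- bot.line_to(position, rate=0.15, attitude=None): straight line of the TCP; attitude=None keeps the orientation; rate is the mean speed in m/s.
- bot.movej(angles): joint-space move.
- fingers.gripper_to(opening, force=None): opening from 0.0 (shut) to 1.0 (fully open); force is the grip in N (None keeps the last); returns when the fingers have stopped.
- bot.wait(seconds).
- ik(position, orientation): joint angles nearest the present ones, or None.
- bot.state(): the state.
- camera(name): name is "scene" or "top" or "wrist"; returns (picture, depth): 420x560x3 uint8, blue, green, red; 420x560 float32, m along the optical axis (not along the pixel's ray), 0 where there is no reading.
- camera_info(name): a dict with "fx", "fy", "cx", "cy" (pixels), "pose" (4x4, takes a point from camera to world coordinates); the wrist camera has in their place "tool_from_camera" (4x4, takes a point from camera to tool coordinates, whose origin is the TCP and whose axes are the flange's). Camera axes: x right, y down, z forward; pixel columns grow to the right and rows downward; lengths in m; the calibration is good to about 2 mm. The wrist camera is an equidistant fisheye: a pixel r from the principal point sees the ray r / f radians off the axis. A picture is of the moment at which its call begins: read the wrist's pose just before it. camera_info takes no time and is no camera call.
A pose or a line that the arm cannot do raises bot.IKError and nothing moves.
- bot.sign_off(): hands the job in; it is judged then, once.
The state is a dict: "t": time; "joint_pos": joint angles; "qvel": joint speeds; "effort": joint torques, N m; "ee_pos": TCP position; "orientation": TCP orientation; "force": force on the tool from outside, world axes, zero at the start; "moment": the same for the moment, N m; "opening": opening from 0.0 (shut) to 1.0 (fully open); "gripper_force": force on a finger pad.
Only numpy, scipy, OpenCV 4.12 (cv2) and the standard library are available. Lean on these libraries where they do the work, as an engineer would, in place of code of your own. Each camera call takes 0.05 s, during which the arm holds its last target. There are 200 camera calls.

TASK

The last sample collected has to be tested first: move the four sample containers from their grey holders into the empty metal carrier, one to a cell, in reverse order, so that the one at the left end of the holders ends in the right-end cell of the carrier, the next one beside it, and so on to the other end. Set each one down upright on the floor of its cell, without tipping or dropping any, and let go; leave the paper cup of swabs where it stands.

Things in the scene. Friction and masses are not known exactly. Their poses are not given: they have to be found in the camera images.
- tube: tall round sample tube, 30 mm across the cap (the top 18 mm), 28 mm below it, 98 mm high, about 50 g, white with a blue cap, loose, upright. Origin at the centre of its underside, z up
- pot: wide round sample pot, 38 mm across the cap (the top 16 mm), 36 mm below it, 60 mm high, about 60 g, white with a blue cap, loose, upright. Origin at the centre of its underside, z up
- bottle: round shouldered bottle: body 34 mm across up to 36 mm height, sloping in to a narrow straight cap 20 mm across from 46 mm to the top at 84 mm, about 50 g, white with a blue cap, loose, upright. Origin at the centre of its underside, z up
- square: square vial, 30 x 30 mm at the cap (the top 18 mm), 28 x 28 mm below it, 70 mm high, about 60 g, white with a blue cap, loose, upright. Origin at the centre of its underside, z up; x and y square to its sides, turned no more than about 9 degrees from its holder's sides
- holder_tube: grey holder in which the tall tube starts, fixed: open tray 58 x 56 mm, 20 mm high, inside 52 x 50 mm, walls and floor 3 mm. The four are alike, side by side in one straight row, 56 mm apart, on a black base (74 x 236 mm, 6 mm thick). Origin under its centre, 6 mm above the desk; x across the row, y along it, the same way in all four
- holder_pot: grey holder in which the wide pot starts, fixed: open tray 58 x 56 mm, 20 mm high, inside 52 x 50 mm, walls and floor 3 mm. The four are alike, side by side in one straight row, 56 mm apart, on a black base (74 x 236 mm, 6 mm thick). Origin under its centre, 6 mm above the desk; x across the row, y along it, the same way in all four
- holder_bottle: grey holder in which the narrow-capped bottle starts, fixed: open tray 58 x 56 mm, 20 mm high, inside 52 x 50 mm, walls and floor 3 mm. The four are alike, side by side in one straight row, 56 mm apart, on a black base (74 x 236 mm, 6 mm thick). Origin under its centre, 6 mm above the desk; x across the row, y along it, the same way in all four
- holder_square: grey holder in which the square vial starts, fixed: open tray 58 x 56 mm, 20 mm high, inside 52 x 50 mm, walls and floor 3 mm. The four are alike, side by side in one straight row, 56 mm apart, on a black base (74 x 236 mm, 6 mm thick). Origin under its centre, 6 mm above the desk; x across the row, y along it, the same way in all four
- carrier: empty aluminium carrier tray, fixed, 60 x 229 mm (260 with end lugs), 20 mm high, walls, floor and three dividers 5 mm: a row of four cells, 51 mm along by 50 mm across. Origin under its middle, at desk height; x across, y along the row; cell centres at y = +84, +28, -28, -84 mm. Both rows lie across in front of the robot (y within 15 degrees of the robot's y), either one nearer
- cup: bystander: white paper cup 72 mm across the rim, 85 mm high, with thin swab sticks to 130 mm height; origin at the centre of its underside
Things that resemble listed ones, but are neither listed nor needed, are in the scene too. Leave any green or yellow look-alike of the bottle alone.

How it is judged:
At the end, for the whole second after the job is handed in: each container stands upright (tilt under 0.15 rad), released and at rest, on the floor of its own carrier cell, within 14 mm of the cell centre along and across the row; the order along the carrier is the reverse of the order of their holders (((y of each of holder_pot, holder_bottle, holder_square in the frame of holder_tube below 0.028 m and y of tube in the frame of carrier between -0.098 and -0.07 m) or (y of any of holder_pot, holder_bottle, holder_square in the frame of holder_tube above 0.028 m and y of each of holder_pot, holder_bottle, holder_square in the frame of holder_tube below 0.084 m and y of tube in the frame of carrier between -0.042 and -0.014 m) or (y of any of holder_pot, holder_bottle, holder_square in the frame of holder_tube above 0.084 m and y of each of holder_pot, holder_bottle, holder_square in the frame of holder_tube below 0.14 m and y of tube in the frame of carrier between 0.014 and 0.042 m) or (y of any of holder_pot, holder_bottle, holder_square in the frame of holder_tube above 0.14 m and y of tube in the frame of carrier between 0.07 and 0.098 m)) and x of tube in the frame of carrier between -0.014 and 0.014 m and z of each of tube, pot, bottle, square in the frame of carrier below 0.01 m and angle between each of tube, pot, bottle, square's own z axis and vertical below 0.15 rad and linear speed of each of tube, pot, bottle, square below 0.02 m/s and ((y of each of holder_tube, holder_bottle, holder_square in the frame of holder_pot below 0.028 m and y of pot in the frame of carrier between -0.098 and -0.07 m) or (y of any of holder_tube, holder_bottle, holder_square in the frame of holder_pot above 0.028 m and y of each of holder_tube, holder_bottle, holder_square in the frame of holder_pot below 0.084 m and y of pot in the frame of carrier between -0.042 and -0.014 m) or (y of any of holder_tube, holder_bottle, holder_square in the frame of holder_pot above 0.084 m and y of each of holder_tube, holder_bottle, holder_square in the frame of holder_pot below 0.14 m and y of pot in the frame of carrier between 0.014 and 0.042 m) or (y of any of holder_tube, holder_bottle, holder_square in the frame of holder_pot above 0.14 m and y of pot in the frame of carrier between 0.07 and 0.098 m)) and x of pot in the frame of carrier between -0.014 and 0.014 m and ((y of each of holder_tube, holder_pot, holder_square in the frame of holder_bottle below 0.028 m and y of bottle in the frame of carrier between -0.098 and -0.07 m) or (y of any of holder_tube, holder_pot, holder_square in the frame of holder_bottle above 0.028 m and y of each of holder_tube, holder_pot, holder_square in the frame of holder_bottle below 0.084 m and y of bottle in the frame of carrier between -0.042 and -0.014 m) or (y of any of holder_tube, holder_pot, holder_square in the frame of holder_bottle above 0.084 m and y of each of holder_tube, holder_pot, holder_square in the frame of holder_bottle below 0.14 m and y of bottle in the frame of carrier between 0.014 and 0.042 m) or (y of any of holder_tube, holder_pot, holder_square in the frame of holder_bottle above 0.14 m and y of bottle in the frame of carrier between 0.07 and 0.098 m)) and x of bottle in the frame of carrier between -0.014 and 0.014 m and ((y of each of holder_tube, holder_pot, holder_bottle in the frame of holder_square below 0.028 m and y of square in the frame of carrier between -0.098 and -0.07 m) or (y of any of holder_tube, holder_pot, holder_bottle in the frame of holder_square above 0.028 m and y of each of holder_tube, holder_pot, holder_bottle in the frame of holder_square below 0.084 m and y of square in the frame of carrier between -0.042 and -0.014 m) or (y of any of holder_tube, holder_pot, holder_bottle in the frame of holder_square above 0.084 m and y of each of holder_tube, holder_pot, holder_bottle in the frame of holder_square below 0.14 m and y of square in the frame of carrier between 0.014 and 0.042 m) or (y of any of holder_tube, holder_pot, holder_bottle in the frame of holder_square above 0.14 m and y of square in the frame of carrier between 0.07 and 0.098 m)) and x of square in the frame of carrier between -0.014 and 0.014 m); the robot touches nothing.
It fails at once if the paper cup is pushed more than 20 mm or tipped (distance of cup from where it was at the start of the episode above 0.02 m or angle between cup's own z axis and vertical above 0.35 rad).
It fails at once if a container is tipped over (more than 40 degrees) (angle between any of tube, pot, bottle, square's own z axis and vertical above 0.7 rad).
It fails at once if a container is dropped (falls freely from more than about 25 mm) ((linear speed of tube above 0.7 m/s and contact force between the fingers and tube below 0.05 N) or (linear speed of pot above 0.7 m/s and contact force between the fingers and pot below 0.05 N) or (linear speed of bottle above 0.7 m/s and contact force between the fingers and bottle below 0.05 N) or (linear speed of square above 0.7 m/s and contact force between the fingers and square below 0.05 N)).
It also fails if it takes over 96 s, if anything falls off the work surface, if the arm or the gripper's body presses on something with over 40 N, if the wrist force passes 120 N, or if a joint passes its speed limit or range.

## Working session

There is one attempt and no reset: what is moved stays moved. The work goes in short steps, each a Python script; the robot and the scene stay as the last script left them, time stands still between calls to the robot, and variables do not carry over. Pictures are saved under pics/ and viewed, at most 14 in all, crops included, and the job is handed in when it is done.

```bash
ls; mkdir -p pics
python3 - <<'E'
from rig import bot, fingers, ik, camera, camera_info
import cv2, numpy as np
for n in ("top","scene"):
    p,d=camera(n); cv2.imwrite(f"pics/{n}0.png",p); np.savez(f"pics/{n}0.npz",p=p,d=d)
    i=camera_info(n); print(n,{k:np.round(v,3).tolist() for k,v in i.items()})
print(camera_info("wrist")); s=bot.state(); print(s, bot.tips_ahead)
E
```

```text
pics
top {'fx': 384.272, 'fy': 384.272, 'cx': 282.076, 'cy': 216.157, 'pose': [[-0.19, -0.956, 0.224, 0.376], [-0.982, 0.185, -0.044, -0.092], [0.001, -0.228, -0.974, 0.682], [0.0, 0.0, 0.0, 1.0]]}
scene {'fx': 409.029, 'fy': 409.029, 'cx': 280.606, 'cy': 215.465, 'pose': [[0.298, 0.56, -0.773, 1.099], [0.955, -0.17, 0.244, -0.295], [0.005, -0.811, -0.585, 0.504], [0.0, 0.0, 0.0, 1.0]]}
{'fx': 325.19226210127806, 'fy': 325.19226210127806, 'cx': 277.27576400838626, 'cy': 214.25236788064072, 'tool_from_camera': array([[ 1.02280557e-03, -9.70986753e-01, -2.39131091e-01,
         6.49753557e-02],
       [ 9.99999444e-01,  9.32050458e-04,  4.92601580e-04,
         1.51847549e-03],
       [-2.55427366e-04, -2.39131462e-01,  9.70987167e-01,
        -1.54757185e-01],
       [ 0.00000000e+00,  0.00000000e+00,  0.00000000e+00,
         1.00000000e+00]])}
{'t': 0.1, 'joint_pos': array([ 1.02459439e+00,  1.31124914e-01,  1.48915592e+00,  1.63520848e-05,
        1.52300948e+00, -8.53795798e-02]), 'qvel': array([ 0.00081631, -0.00209031, -0.00178286, -0.00061707, -0.00139821,
        0.00096594]), 'effort': array([ 1.54389977e-04, -5.61341214e+01, -4.93096197e+01,  7.68902223e-02,
        2.91452726e-02,  6.37003154e-06]), 'ee_pos': array([0.26651592, 0.53700489, 0.22867682]), 'orientation': array([-7.17347226e-01, -3.05803875e+00,  2.52640276e-03]), 'force': array([-0.0164151 ,  0.44764907, -0.28887598]), 'moment': array([-0.01772319,  0.01135408,  0.0219497 ]), 'gripper_force': 0.0, 'opening': 1.0009203274808658} 0.011
```

View pics/top0.png

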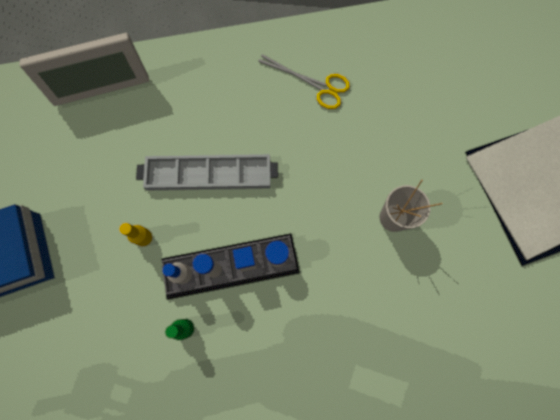

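View pics/scene0.png

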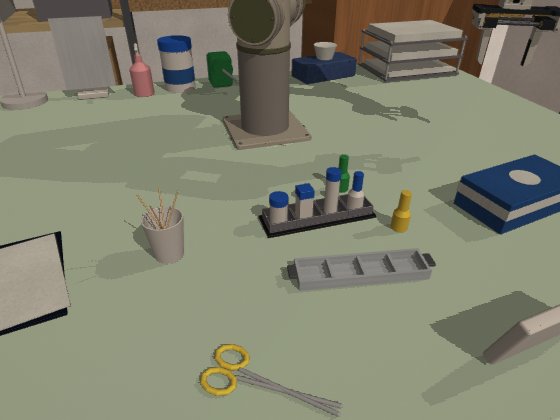

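Top view: from the left (+y), the holders at y≈260 hold bottle (172,271), tube (203,264), square (245,258) and pot (277,252). The carrier runs from (147,175) to (270,172), and the cup is at (407,208).
Possible mix-ups: the yellow bottle (135,235) and green bottle (180,330) resemble the bottle, and both stand outside the holders. The wanted bottle is the blue-capped one at (172,271).

```bash
cat > h.py <<'E'
import numpy as np, cv2
from rig import camera_info
def cloud(name,d):
    i=camera_info(name); v,u=np.mgrid[:420,:560]
    P=np.stack([(u-i["cx"])/i["fx"]*d,(v-i["cy"])/i["fy"]*d,d],-1)
    T=np.array(i["pose"]); return P@T[:3,:3].T+T[:3,3]
def rect(pts):
    return cv2.minAreaRect((pts[:,:2]*1000).astype(np.float32))
E
python3 - <<'E'
from h import *
for n,box in (("top",(230,300,155,305)),("scene",(160,235,255,380))):
    z=np.load(f"pics/{n}0.npz"); p,d=z["p"].astype(int),z["d"]; W=cloud(n,d)
    b,g,r=p[...,0],p[...,1],p[...,2]
    m=((b>90)&(b>g+50)&(b>r+60)&(d>0)).astype(np.uint8)
    k,l,st,c=cv2.connectedComponentsWithStats(m)
    for i in range(1,k):
        x,y,w,h,a=st[i]
        if a<25 or not(box[0]<=y<box[1] and box[2]<=x<box[3]): continue
        q=W[l==i]; zt=np.percentile(q[:,2],90); t=q[np.abs(q[:,2]-zt)<.004]
        R=rect(t); print(n,c[i].round(),a,"ztop",zt.round(4),"rect",np.round(R[0],1),np.round(R[1],1),round(R[2],1),"mean",(t[:,:2].mean(0)*1000).round(1))
    if n=="top":
        sub=np.zeros_like(m); sub[145:205,130:285]=1
        q=W[(sub>0)&(W[...,2]>.013)&(W[...,2]<.028)]; print("carrier",rect(q),np.percentile(q[:,2],[10,50,90]))
        body=np.zeros_like(m); body[145:205,143:274]=1
        q=W[(body>0)&(W[...,2]>.016)&(W[...,2]<.028)]; print("carrier nolug",rect(q))
        sub[:]=0; sub[225:305,155:305]=1
        q=W[(sub>0)&(W[...,2]>.021)&(W[...,2]<.030)]; print("holders",rect(q))
        q=W[(sub>0)&(W[...,2]>.003)&(W[...,2]<.030)]; print("base",rect(q))
        q=W[360:410,200:330]; print("desk z",np.median(q[...,2]))
E
```

```text
top [277. 252.] 397 ztop 0.07 rect [ 460.5 -100.4] [33.8 36. ] 79.0 mean [ 460.3 -100.5]
top [243. 257.] 330 ztop 0.0798 rect [461.1 -47.2] [28.7 28.6] 1.1 mean [461.  -47.2]
top [202. 263.] 282 ztop 0.1078 rect [459.6  12.4] [27.6 27. ] 34.5 mean [459.6  12.4]
top [168. 270.] 114 ztop 0.0937 rect [461.9  66.8] [17.2 16.8] 78.0 mean [461.8  66.9]
carrier ((637.720703125, -4.63470458984375), (258.6873474121094, 61.68902587890625), 79.9338607788086) [0.01564516 0.01899984 0.02081963]
carrier nolug ((637.502197265625, -5.984931945800781), (237.7172088623047, 61.647666931152344), 79.92024993896484)
holders ((460.8590087890625, -16.75279998779297), (58.40471267700195, 224.23016357421875), 0.2619693875312805)
base ((454.8632507324219, -18.57445526123047), (129.11708068847656, 242.83480834960938), 4.921996593475342)
desk z -0.0007076386045455907
scene [335. 173.] 128 ztop 0.1084 rect [463.8  13.8] [25.6 25.9] 65.7 mean [463.6  14.6]
scene [359. 180.] 95 ztop 0.0938 rect [464.3  69.5] [17.3 14.6] 8.9 mean [465.6  69.5]
scene [306. 191.] 196 ztop 0.0802 rect [463.3 -44.5] [30.7 26.6] 3.3 mean [464.6 -45.1]
scene [279. 198.] 210 ztop 0.0702 rect [463.5 -98.4] [33.8 36.9] 67.2 mean [463.8 -98.1]
```

```bash
python3 -c "
import cv2
p=cv2.imread('pics/top0.png'); cv2.imwrite('pics/crop.png',cv2.resize(p[140:345,115:305],None,fx=2.9,fy=2.9,interpolation=2))"
```

```text
(no output)
```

View pics/crop.png

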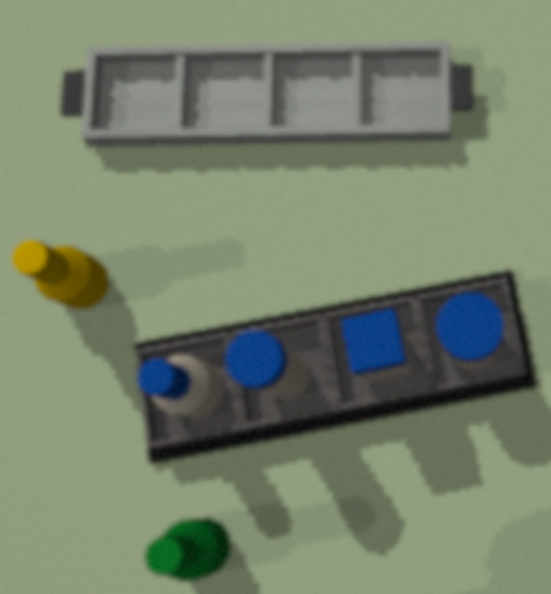

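The crop confirms the blue bottle in the left holder, with yellow and green look-alikes outside. Cap-top heights match the listed sizes plus 9 mm. The order is bottle, tube, square, pot from the left, so they go to carrier y = -84, -28, +28, +84. I'll start with the bottle.

```bash
cat >> h.py <<'E'
from rig import bot, fingers, ik, camera
from scipy.spatial.transform import Rotation as Ro
C=np.array([.639,-.0035]); CY=np.deg2rad(-10.07)
# xy, pick yaw deg, grasp height above underside, width, carrier y
OBJ=dict(bottle=([.463,.0682],0.3,.067,.020,-.084),tube=([.4616,.0133],0.3,.058,.028,-.028),
         square=([.4622,-.046],1.5,.061,.030,.028),pot=([.462,-.0994],0.3,.052,.038,.084))
S=-1  # sign of tool y along world x
def att(yaw):
    c,s=np.cos(yaw),np.sin(yaw); y=S*np.array([c,s,0]); z=np.array([0,0,-1.])
    return Ro.from_matrix(np.stack([np.cross(y,z),y,z],1)).as_rotvec()
def cell(y): return C+y*np.array([-np.sin(CY),np.cos(CY)])
def op(w): return w/.093
def pick(n):
    xy,yaw,h,w,_=OBJ[n]; A=att(np.deg2rad(yaw)); z=.009+h-.008
    bot.goto([*xy,z+.075],A); fingers.gripper_to(1.0)
    bot.line_to([*xy,z],rate=.12)
    fingers.gripper_to(0.0,force=15); s=bot.state(); print(n,"grip mm",s["opening"]*93,s["gripper_force"],s["t"],s["ee_pos"]-[*xy,z])
    assert abs(s["opening"]*93-w*1000)<4
    bot.line_to([*xy,h-.008+.125],rate=.15); s=bot.state(); print("lifted",s["opening"]*93,s["gripper_force"],s["t"])
def place(n):
    _,_,h,w,y=OBJ[n]; A=att(CY); q=cell(y)
    bot.goto([*q,h-.008+.11],A)
    bot.line_to([*q,h-.008+.03],rate=.15); bot.line_to([*q,h-.008+.0055],rate=.04)
    s=bot.state(); print("down",s["force"],s["ee_pos"]-[*q,h-.008+.0055])
    fingers.gripper_to(op(w+.012)); bot.wait(.2); fingers.gripper_to(op(w+.035))
    bot.line_to([*q,h-.008+.125],rate=.2); print("placed",n,bot.state()["t"])
E
python3 - <<'E'
import h
from h import *
for S in (1,-1):
    h.S=S; print(S,[np.round(ik([*OBJ[n][0],.2],att(0)),2) for n in OBJ],[np.round(ik([*cell(OBJ[n][4]),.15],att(CY)),2) for n in OBJ])
E
```

```text
1 [array([ 0.04, -0.22,  1.88, -0.  ,  1.48,  0.04]), array([-0.08, -0.24,  1.9 , -0.  ,  1.48, -0.08]), array([-0.21, -0.23,  1.89, -0.  ,  1.48, -0.21]), array([-0.32, -0.21,  1.87, -0.  ,  1.48, -0.32])] [array([-0.22,  0.26,  1.49, -0.  ,  1.39, -0.04]), array([-0.13,  0.27,  1.48, -0.  ,  1.4 ,  0.05]), array([-0.04,  0.3 ,  1.45, -0.  ,  1.4 ,  0.13]), array([ 0.04,  0.33,  1.4 , -0.  ,  1.41,  0.22])]Traceback (most recent call last):
  File "<stdin>", line 4, in <module>
    return _wrapfunc(a, 'round', decimals=decimals, out=out)
    return _wrapit(obj, method, *args, **kwds)
    result = getattr(arr, method)(*args, **kwds)
TypeError: unsupported operand type(s) for *: 'NoneType' and 'float'
```

```bash
sed -i 's/^S=-1/S=1/' h.py
python3 - <<'E'
from h import *
bot.goto([*OBJ["bottle"][0],.2],att(0))
T=bot.state(); p,d=camera("wrist"); cv2.imwrite("pics/w0.png",p); print(T["t"])
pick("bottle")
p,d=camera("wrist"); cv2.imwrite("pics/w1.png",p)
E
```

```text
1.95
bottle grip mm 19.572303377532798 15.000000894069672 4.4583 [-8.86311425e-05  7.76382897e-07 -9.19342118e-05]
lifted 19.896223372059648 14.999926686286926 5.3833
```

View pics/w1.png

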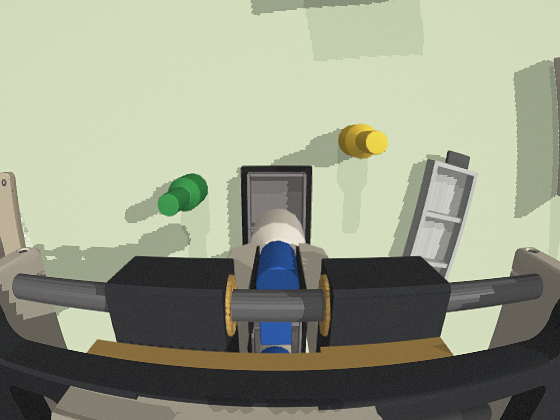

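The wrist view shows the bottle held upright at (277,260) with its holder empty below at (276,190). Next I place it and check with the top camera.

Run:
```python
from h import *
place("bottle")
pick("tube")
p,d=camera("top"); q,_=camera("scene"); cv2.imwrite("pics/t1.png",cv2.resize(np.hstack([p[130:310,100:330],q[150:330,230:460]]),None,fx=1.7,fy=1.7))
np.savez("pics/t1.npz",p=p,d=d)
```

```text
down [-0.5402502  -0.82723314 -0.81568103] [-1.37432798e-04  4.54956973e-06 -3.59886282e-04]
placed bottle 9.8
tube grip mm 29.60629237439935 14.999101040884852 13.1833 [-6.46149672e-05  3.78265633e-06 -7.76830494e-05]
lifted 29.592031585403923 14.999023634009063 14.1083
```

View pics/t1.png

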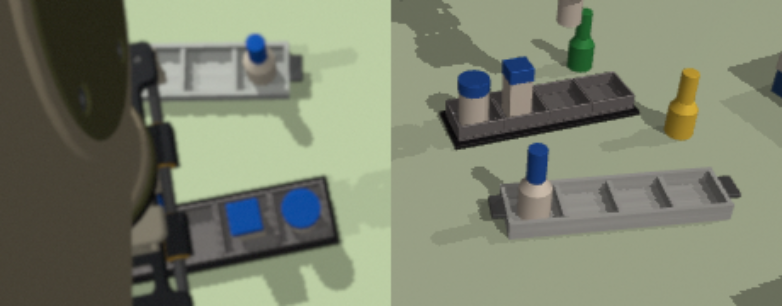

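The bottle stands upright in the right-end cell: (258,65) in the left half and (537,185) in the right half. The tube is gripped at its cap diameter, 29.6 mm. Continuing.

Run:
```python
from h import *
place("tube")
pick("square"); place("square")
pick("pot"); place("pot")
bot.goto([.267,.45,.25],att(0))
for n in ("top","scene"):
    p,d=camera(n); np.savez(f"pics/{n}9.npz",p=p,d=d); cv2.imwrite(f"pics/{n}9.png",p)
    W=cloud(n,d); b,g,r=[p[...,i].astype(int) for i in range(3)]
    m=((b>90)&(b>g+50)&(b>r+60)&(d>0)&(W[...,0]>.55)&(W[...,0]<.72)&(abs(W[...,1])<.14)).astype(np.uint8)
    k,l,st,c=cv2.connectedComponentsWithStats(m)
    for i in range(1,k):
        if st[i][4]<25: continue
        q=W[l==i]; zt=np.percentile(q[:,2],90); t=q[np.abs(q[:,2]-zt)<.004]; e=np.array(rect(t)[0])/1000-C
        c_,s_=np.cos(CY),np.sin(CY); print(n,"z",zt.round(4),"carrier xy mm",(np.array([c_*e[0]+s_*e[1],-s_*e[0]+c_*e[1]])*1000).round(1))
p=np.load("pics/top9.npz")["p"]; q=np.load("pics/scene9.npz")["p"]
cv2.imwrite("pics/end.png",cv2.resize(np.hstack([p[130:310,100:330],q[150:330,230:460]]),None,fx=1.7,fy=1.7))
print(bot.state()["t"])
```

```text
down [ 0.04317547 -0.17140588 -0.33657068] [-1.67589817e-04  2.85736336e-05 -4.35154159e-04]
placed tube 18.3917
square grip mm 30.012646606422432 14.995900690555573 21.6 [-3.54374333e-05  1.11103291e-05 -5.86272804e-05]
lifted 30.055446765165115 14.995840340852737 22.525
down [ 0.82441843 -0.15784209  0.02414395] [-1.49170336e-04  1.26624017e-05 -4.20683379e-04]
placed square 26.7917
pot grip mm 37.475043481457604 14.999979883432388 30.0417 [-5.70557511e-05  6.77648214e-06 -5.68562475e-05]
lifted 37.618105726758564 14.999930262565613 30.9667
down [ 0.26657196 -0.22195087 -1.3077523 ] [-1.61908597e-04  2.68114456e-05 -4.17627803e-04]
placed pot 35.4583
top z 0.1039 carrier xy mm [ -2.3 -28.6]
top z 0.0898 carrier xy mm [ -1.4 -84.2]
top z 0.0659 carrier xy mm [-2.1 82.4]
top z 0.0761 carrier xy mm [-0.9 26.8]
scene z 0.1043 carrier xy mm [  0.6 -25.9]
scene z 0.0764 carrier xy mm [ 0.9 29.7]
scene z 0.09 carrier xy mm [  2.  -81.9]
scene z 0.0665 carrier xy mm [ 0.4 85.5]
37.5167
```

View pics/end.png

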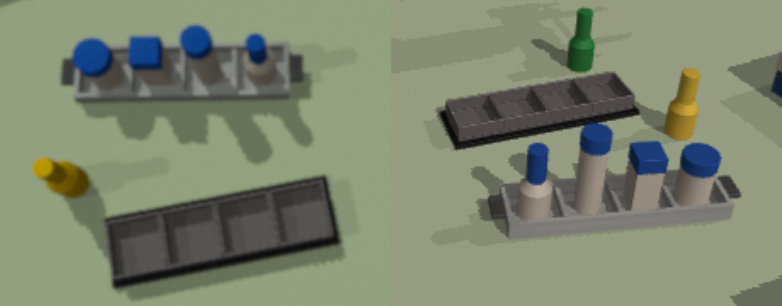

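All four stand upright in the carrier. From the left they are pot (92,57), square (145,52), tube (197,42) and bottle (257,47). Their top heights match standing on the cell floors, and each is within about 3 mm of its cell centre.

```bash
python3 -c "
from rig import bot
print(bot.sign_off())"
```

```text
the job is handed in; nothing more can be done
None
```

The job is handed in: all four containers stand upright and released in the carrier in reverse order (pot, square, tube, bottle from the left), each within about 3 mm of its cell centre by the cameras, after about 38 s; the verdict itself was not reported back.

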